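# Clear the toolbox lid and hold it open for a customer

## Task

A customer wants to look into the green steel toolbox, but a steel mug stands on its lid. Hang the mug by its handle on the hook of the stand that points towards the robot and let go of it, then lift the lid and hold it open at 45 degrees; it has no stay and falls shut if let go, so finish while still holding it there. Do not disturb the goods lying around.

Things in the scene. Friction and masses are not known exactly. Their poses are not given: they have to be found in the camera images.
- toolbox: Steel toolbox, 380 mm long (its y), 180 mm deep (its x), fixed in place; origin at the centre of its underside on the table, z up. The body is 105 mm high, the lid adds 30 mm: the closed lid's flat top is 135 mm up. The lid is hinged along the edge nearest the robot (its -x side), so its far edge rises and it swings up towards the robot.
- lid (a joint): Lid angle in rad: 0 shut, growing as it opens; 45 degrees is 0.785; stop at 1.75. About 0.5 to 0.9 kg, little friction, no stay or spring: it falls shut from any angle below about 70 degrees.
- lid_handle (a point): Centre of the carry handle's grip on top of the lid: a round black bar, 16 mm thick and 84 mm long, parallel to the toolbox's y, its axis 38 mm above the lid's top and half-way between the lid's hinge edge and far edge; steel legs 5 mm in radius at its ends (lid y +-60 mm). Moves and turns with the lid (z is the lid's outward normal).
- lid_hinge (a point): Middle of the lid's hinge line, 105 mm above the table at the toolbox's -x edge; the line runs along the toolbox's y. With the lid shut the handle's centre lies 90 mm along +x and 68 mm up from here.
- mug_center (a point): Steel mug, loose, 120 to 180 g, 68 mm outside diameter at the rim, 66 at the foot, 80 mm high; this point is on its axis, half-way up. z towards the mouth, handle on its +y side. It starts upright on the toolbox lid, beside the carry handle.
- mug_handle (a point): Centre of the opening of the mug's handle, 46.5 mm from the mug's axis on its +y side, 1 mm above half-way up. The opening is 24 mm wide (y) and 43 mm high (z), seen along the mug's x; the handle's bar is 7 mm thick, and the underside of its top bar is 21 mm above this point.
- stand: Steel hook stand, fixed; origin at the middle of its foot on the table, z up. Foot 170 by 100 by 8 mm, 16 mm square post at x = +30 mm, 215 mm high. An upturned hook of 8 mm round bar runs from the post's top to its -x (roughly towards the robot). A second, lower hook on the far side carries hose clamps and is not used.
- hook_seat (a point): Lowest point of the upturned hook, on the bar's axis, 200 mm above the table, 72 mm from the post's axis, where a handle comes to rest; axes as the stand's. From here the bar runs nearly level along +x to the post and turns up along -x.
- hook_tip (a point): Upturned end of the hook (centre of its round end, 4 mm in radius), 21 mm along -x and 17 mm up from the seat.
- tool_pot: Bystander: heavy metal tin of screwdrivers, 84 mm in diameter, 205 mm high over the handles; origin at its foot.
- chuck: Bystander: drill chuck standing on the table, 53 mm in diameter, 72 mm high; origin at its foot.
- spanner: Bystander: steel spanner lying on the table.
- tape: Bystander: tape measure standing on the table to the robot's left, 66 by 30 by 62 mm; origin at its foot.
Mind the look-alikes: they are no part of the job. There is more than one size of the stand; the job needs the largest.

How it is judged:
By the outcome, as a careful person would: the job done as asked, in the order asked, and still so for the second after the job is handed in, while the arm keeps its last pose, push and grip.
It also fails if it takes over 61 s, if anything falls off the work surface, if the arm or the gripper's body presses on something with over 40 N, if the wrist force passes 120 N, or if a joint passes its speed limit or range.

## Robot

A 7-joint arm with a two-finger parallel gripper is mounted at the origin on the work surface. World frame = base frame: x ahead of the robot, y to its left, z up, the work surface at z = 0. Lengths are in m, angles in rad, forces in N, time in s.
With the tool pointing down it reaches from about 0.4 to 0.85 m from the base axis. Payload 4.5 kg.
Tool frame: the origin (TCP) lies between the finger pads; the fingertips stand 19 mm ahead of it and the grasp point (between the pads) is the TCP (r.tips_ahead is the distance from the TCP to the fingertips, in m); z points along the fingers, y is the line along which they close (so a half turn about z gives the same grasp; the last joint's range is limited). The gripper opens to 88 mm and grips with 3 to 60 N. Pads are 18 mm wide; open, the fingers measure 123 mm over their backs; the gripper's body (75 mm by 187 mm) begins 45 mm behind the grasp point.
Start: joints at [1.224, 0.689, -0.195, 1.565, 0.157, 0.902, -0.215], TCP at [0.232, -0.58, 0.258] pointing down, gripper open.
Joint ranges: [-3.01, 3.01], [-0.46, 2.08], [-1.47, 1.51], [0.13, 2.56], [-1, 4.14], [0.04, 2.09], [-2.66, 2.66]. Speed limits (rad/s): [2.57, 2.57, 3.14, 3.14, 3.14, 3.14, 3.14].

## Interface

Orientations are given as a unit quaternion [x, y, z, w].
In Python, from plant import r, cams, models gives the robot as it stands. The module is installed in compiled form; this text tells all that it offers.
- The arm moves only by the tool jog_arm, never from a script. Its arguments are lists of equal length, an entry for each row: "turn": the turn, a rotation vector about the tool's x, y, z in rad, a list of three; "translation": the shift along the tool's x, y, z in m, a list of three; "grip": the closure, from 0 (fully open) to 1 (shut). In form: {"turn": [[ax, ay, az], ...], "translation": [[tx, ty, tz], ...], "grip": [grip, ...]}. A call has 1 to 20 rows; each row is the pose to reach, as a shift and turn from the pose commanded when the call began, along the tool's axes at that moment; what a row does not reach only later rows make up. A row lasts 1/8 s, in which the tool goes at most 62.5 mm and 10.7 degrees, less where a joint would pass 70% of its speed; a pose out of reach is approached as far as the arm can. A call with a gripper value outside its range is refused whole. The fingers move at their own pace and stop on an object; "force" is the grip in N (left out, the last holds). Time passes only in rows, so rows that repeat a pose let the fingers close. It gives the time, the measured TCP pose, the force, the opening and the grip force at its end, in the units of the state.
- r.get_state(): the state, without advancing time (a new reading comes with each control period).
- cams.snapshot(name): name is "scene" or "top" or "wrist"; returns the picture (400x640x3 uint8, red, green, blue); there is no depth.
- cams.camera_params(name): a dict with "fx", "fy", "cx", "cy" (pixels), "k1" (the pictures are not rectified: a ray, as slopes to the right and down, at radius r is drawn at 1 + k1 r^2 times it, then the intrinsics apply), "eye" and "orientation" of the camera in the world. Camera axes: x right, y up, looking along -z (the intrinsics and any distortion apply to the point x, -y, -z); pixel columns grow to the right and rows downward; lengths in m; the calibration is good to about 2 mm. A picture is of the moment at which its call begins: read the wrist's pose just before it. camera_params takes no time and is no camera call; for the wrist camera it gives the pose at the moment of the call.
- r.finish_job(): hands the job in; it is judged then, once.
Trained networks look in the newest picture that a camera, given by its name, has taken for a name from the list of things; names that differ only in an ending like _2 or _b are one class to them, and where a whole thing is asked for, a point or a joint stands for the part that bears it (a point fixed in the world has none). Each returns a list of dicts, best first, with "p" (0 to 1); they miss things now and then, are a little off and sometimes report something else, mostly with a low value. They report only what shows in the picture. A call takes as long as a camera call. They do not tell look-alikes from the thing itself.
- models.find_in(camera, name): "position" ([x, y, z] in m, in world coordinates, good to about 4 mm: the middle of the surface that is visible of it).
- models.masks_of(camera, name): "pixels" (400x640 bool, what is visible of it).
- models.place_of(camera, name): "position" ([x, y, z] in m, in world coordinates, good to about 4 mm: a listed point, or the origin of a listed thing).
The state is a dict: "clock": time; "q": joint angles; "qd": joint speeds; "joint_torque": joint torques, N m; "tool_pos": TCP position; "eef_rot": TCP orientation; "contact_force": force on the tool from outside, world axes, zero at the start; "moment": the same for the moment, N m; "opening": opening from 0.0 (shut) to 1.0 (fully open); "finger_force": force on a finger pad.
Only numpy, scipy, OpenCV 4.12 (cv2) and the standard library are available. Lean on these libraries where they do the work, as an engineer would, in place of code of your own. Each camera call takes 0.05 s, during which the arm holds its last target. There are 200 camera calls.

## Working session

There is one attempt and no reset: what is moved stays moved. The work goes in short steps, Python scripts to look and compute and a tool call to move; the robot and the scene stay as the last step left them, time stands still between calls to the robot, and variables do not carry over. Pictures are saved under pics/ and viewed, at most 10 in all, crops included, and the job is handed in when it is done.

Besides the shell and the picture viewer there is one more tool, called after "Request:" as name(argument=value, ...), one argument or row to a line, values as JSON. jog_arm: Moves the arm, as the interface text tells. Its arguments: {"type":"object","properties":{"turn":{"type":"array"},"translation":{"type":"array"},"grip":{"type":"array"},"force":{"type":"number"}},"required":["turn","translation","grip"]}

```bash
mkdir -p pics; python3 - <<'E'
from plant import r,cams,models
import cv2,numpy as np
s=r.get_state();print(s['clock'],s['tool_pos'],s['eef_rot'],s['opening'])
ims=[]
for c in ['scene','top']:
    im=cams.snapshot(c);cv2.imwrite(f'pics/{c}0.png',im[:,:,::-1])
    p=cams.camera_params(c);print(c,p)
    for n in ['toolbox','lid_handle','lid_hinge','mug_center','mug_handle','stand','hook_seat','hook_tip','tool_pot','chuck','spanner','tape']:
        print(n,[(np.round(d['position'],3).tolist(),round(d['p'],2)) for d in models.place_of(c,n)[:4]])
E
```

```text
0.0 [ 0.23202492 -0.5796825   0.25691061] [ 9.81922423e-01  1.89281490e-01 -2.46667861e-04 -9.00994283e-04] 1.0024152490614004
scene {'fx': 515.864064085894, 'fy': 515.864064085894, 'cx': 318.5700057218834, 'cy': 203.63112520032624, 'k1': -0.08883063739955124, 'eye': array([ 1.08545406, -0.63329153,  1.22189924]), 'orientation': array([0.30141005, 0.11570012, 0.34313098, 0.88205816])}
toolbox [([0.586, -0.018, 0.002], 0.61)]
lid_handle [([0.587, -0.018, 0.168], 0.74)]
lid_hinge [([0.492, -0.031, 0.105], 0.95)]
mug_center [([0.627, -0.158, 0.17], 0.71), ([0.586, -0.019, 0.002], 0.21)]
mug_handle [([0.585, -0.137, 0.179], 0.79), ([0.495, -0.032, 0.104], 0.49)]
stand [([0.779, -0.305, 0.001], 0.94), ([0.295, -0.402, 0.001], 0.89), ([0.493, -0.033, 0.105], 0.41)]
hook_seat [([0.267, -0.4, 0.135], 0.97), ([0.75, -0.291, 0.135], 0.96), ([0.534, -0.344, 0.201], 0.64), ([0.514, -0.336, 0.214], 0.34)]
hook_tip [([0.251, -0.406, 0.144], 0.86), ([0.734, -0.293, 0.148], 0.86), ([0.515, -0.336, 0.214], 0.56)]
tool_pot [([0.573, 0.387, -0.0], 0.8), ([0.578, -0.354, -0.001], 0.68)]
chuck [([0.376, 
[... 574 characters left out ...]
, -0.342, 0.199], 0.2)]
mug_center [([0.627, -0.157, 0.177], 0.59), ([0.579, -0.349, -0.002], 0.24)]
mug_handle [([0.583, -0.139, 0.173], 0.76)]
stand [([0.294, -0.405, -0.003], 0.93), ([0.778, -0.299, 0.002], 0.68), ([0.629, -0.158, 0.176], 0.67), ([0.578, -0.347, -0.0], 0.56)]
hook_seat [([0.753, -0.292, 0.139], 0.94), ([0.54, -0.341, 0.198], 0.83), ([0.27, -0.403, 0.132], 0.8)]
hook_tip [([0.253, -0.407, 0.144], 0.97), ([0.74, -0.289, 0.147], 0.92), ([0.515, -0.34, 0.216], 0.55)]
tool_pot [([0.579, 0.383, 0.0], 0.89), ([0.376, 0.186, 0.003], 0.36)]
chuck [([0.374, 0.185, 0.0], 0.58)]
spanner [([0.37, -0.233, -0.001], 0.64), ([0.577, 0.387, -0.0], 0.36)]
tape [([0.405, 0.367, -0.0], 0.61)]
```

View pics/scene0.png

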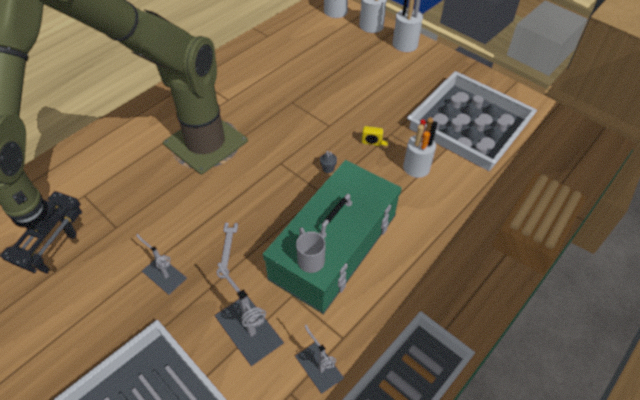

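View pics/top0.png

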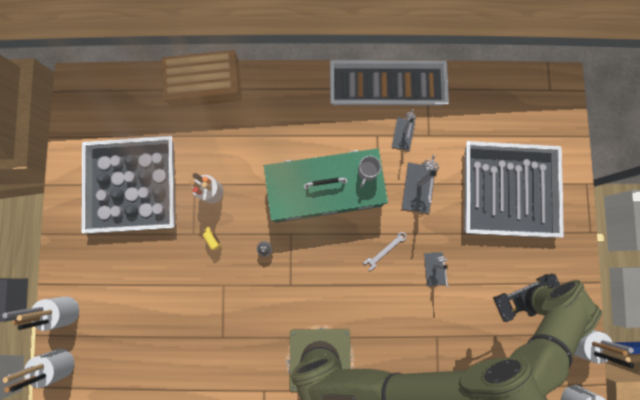

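The stand class has three look-alikes in the scene picture: small ones at (163,262) and (320,365), and a larger one at (248,320), seat 0.20 m up. By the description it is the middle one. There is only one mug, at (311,250), with its handle towards the robot. Next I'll check the choice in a crop and work out the first move.

```bash
cat > h.py <<'E'
from plant import r,cams,models
import cv2,numpy as np
from scipy.spatial.transform import Rotation as R
def down(yaw_y, tilt_axis=None, tilt=0):
    "tool pointing down, tool y at world angle yaw_y (deg)"
    y=np.array([np.cos(np.radians(yaw_y)),np.sin(np.radians(yaw_y)),0]);z=np.array([0,0,-1.])
    m=R.from_matrix(np.c_[np.cross(y,z),y,z])
    return m if tilt_axis is None else R.from_rotvec(np.radians(tilt)*np.array(tilt_axis))*m
def rel(*targets):
    s=r.get_state();R0=R.from_quat(s['eef_rot']);p0=np.array(s['tool_pos'])
    print('t',round(s['clock'],2),'tcp',p0.round(4),'F',np.round(s['contact_force'],1),'open',round(s['opening'],3))
    for p,m in targets:
        print('turn',(R0.inv()*m).as_rotvec().round(4).tolist(),'trans',R0.inv().apply(np.array(p)-p0).round(4).tolist())
def pl(c,names):
    for n in names: print(c,n,[(np.round(d['position'],4).tolist(),round(d['p'],2)) for d in models.place_of(c,n)[:4]])
def proj(c,P):
    p=cams.camera_params(c);v=R.from_quat(p['orientation']).inv().apply(np.atleast_2d(P)-p['eye'])
    a=np.c_[v[:,0]/-v[:,2],-v[:,1]/-v[:,2]];a=a*(1+p['k1']*(a**2).sum(1))[:,None]
    return a*[p['fx'],p['fy']]+[p['cx'],p['cy']]
E
python3 - <<'E'
from h import *
im=cv2.imread('pics/scene0.png')[200:400,120:370]
cv2.imwrite('pics/crop0.png',cv2.resize(im,None,fx=3,fy=3,interpolation=3)[:600,:750])
m=down(-114.4)
rel(([0.35,-0.45,0.34],m),([0.627,-0.157,0.34],m))
E
```

```text
t 1.3 tcp [ 0.2323 -0.5802  0.2578] F [ 0.2 -0.1  0.2] open 1.0
turn [0.0001, -0.0, 0.8067] trans [0.1577, -0.0772, -0.0822]
turn [0.0001, -0.0, 0.8067] trans [0.5237, -0.2462, -0.0823]
```

View pics/crop0.png

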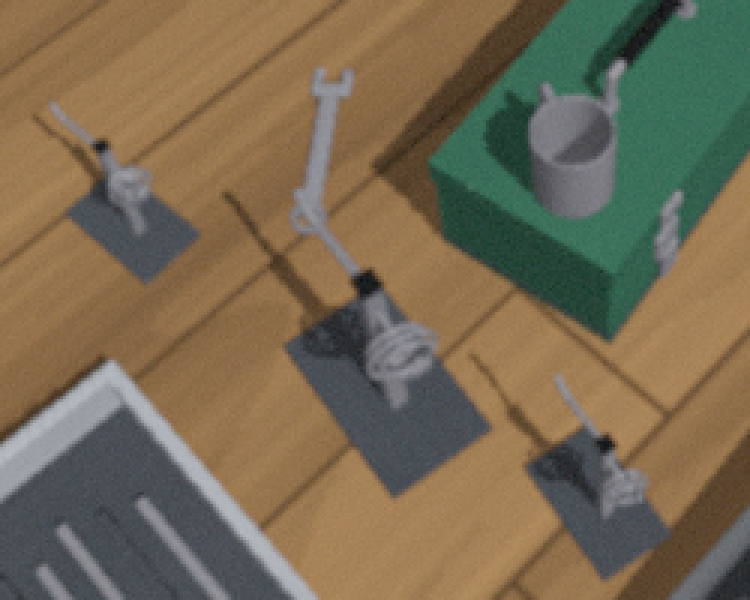

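The crop shows the middle stand at crop (385,340) is clearly the largest. Its hook reaches to crop (300,195). The mug, at crop (570,150), has its handle at (545,95), facing the robot.

Request:
jog_arm(
  turn=[
    [0, 0, 0],
    [0, 0, 0.15],
    [0, 0, 0.3],
    [0, 0, 0.45],
    [0, 0, 0.6],
    [0, 0, 0.75],
    [0, 0, 0.807],
    [0, 0, 0.807],
    [0, 0, 0.807],
    [0, 0, 0.807],
    [0, 0, 0.807],
    [0, 0, 0.807],
    [0, 0, 0.807],
  ],
  translation=[
    [0.02, -0.01, -0.05],
    [0.06, -0.03, -0.08],
    [0.11, -0.054, -0.082],
    [0.16, -0.077, -0.082],
    [0.21, -0.1, -0.082],
    [0.265, -0.125, -0.082],
    [0.32, -0.15, -0.082],
    [0.37, -0.175, -0.082],
    [0.42, -0.2, -0.082],
    [0.47, -0.225, -0.082],
    [0.524, -0.246, -0.082],
    [0.524, -0.246, -0.082],
    [0.524, -0.246, -0.082],
  ],
  grip=[0, 0, 0, 0, 0, 0, 0, 0, 0, 0, 0, 0, 0],
  force=20,
)

```text
clock: 2.92
tool_pos: [0.6269, -0.1577, 0.3395]
eef_rot: [0.977, -0.212, -0.0, 0.001]
contact_force: [-0.1, -0.4, -0.2]
opening: 1.001
finger_force: 0.0
```

```bash
python3 - <<'E'
from h import *
im=cams.snapshot('wrist');cv2.imwrite('pics/w1.png',im[:,:,::-1])
pl('wrist',['mug_center','mug_handle','hook_seat','lid_handle'])
m=down(-114.4)
rel(([0.627,-0.157,0.19],m))
print(proj('wrist',[[.627,-.157,.215],[.584,-.138,.176],[.537,-.342,.2]]))
E
```

```text
wrist mug_center [([0.627, -0.1555, 0.1757], 0.6)]
wrist mug_handle []
wrist hook_seat [([0.7505, -0.3001, 0.1313], 0.76), ([0.535, -0.3443, 0.1948], 0.68)]
wrist lid_handle [([0.5843, -0.016, 0.173], 0.73)]
t 3.17 tcp [ 0.6266 -0.1586  0.34  ] F [ 0.  -0.   0.5] open 1.002
turn [0.0005, -0.0002, -0.0026] trans [-0.0003, -0.0016, 0.15]
[[321.2802043  196.59841143]
 [321.85696842 229.46360538]
 [533.36731381 197.53460704]]
```

View pics/w1.png

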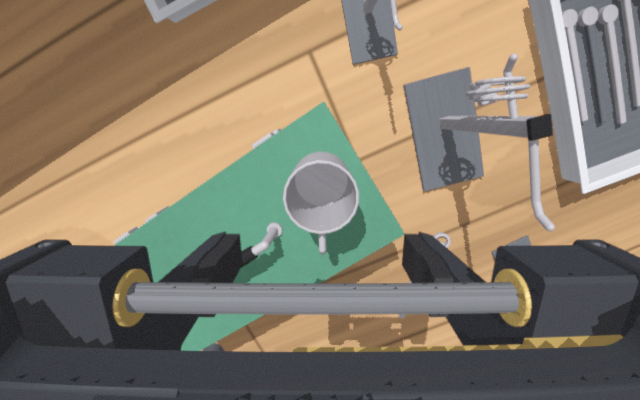

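The rim is centred at (321,197), as projected, with the handle at (322,240). The hook runs from (535,135) to (548,228). The fingers clear the lid handle's leg at (270,235), so I can descend and grip.

Request:
jog_arm(
  turn=[
    [0, 0, 0],
    [0, 0, 0],
    [0, 0, 0],
    [0, 0, 0],
    [0, 0, 0],
    [0, 0, 0],
    [0, 0, 0],
    [0, 0, 0],
    [0, 0, 0],
    [0, 0, 0],
  ],
  translation=[
    [0, -0.001, 0.04],
    [0, -0.001, 0.08],
    [0, -0.001, 0.12],
    [0, -0.001, 0.15],
    [0, -0.001, 0.15],
    [0, -0.001, 0.15],
    [0, -0.001, 0.15],
    [0, -0.001, 0.15],
    [0, -0.001, 0.15],
    [0, -0.001, 0.15],
  ],
  grip=[0, 0, 0, 0, 0, 1, 1, 1, 1, 1],
  force=25,
)

```text
clock: 4.42
tool_pos: [0.6286, -0.1568, 0.1912]
eef_rot: [0.977, -0.212, 0.001, 0.0]
contact_force: [-0.4, -0.2, 6.5]
opening: 0.742
finger_force: 24.8
```

Request:
jog_arm(
  turn=[
    [0, 0, 0],
    [0, 0, 0],
    [0, 0, 0],
    [0, 0, -0.18],
    [0, 0, -0.36],
    [0, 0, -0.54],
    [0, 0, -0.72],
    [0, 0, -0.9],
    [0, 0, -1.08],
    [0, 0, -1.26],
    [0, 0, -1.44],
    [0, 0, -1.62],
    [0, 0, -1.8],
    [0, 0, -1.8],
    [0, 0, -1.8],
  ],
  translation=[
    [0, 0, -0.03],
    [0, 0, -0.07],
    [0, 0, -0.11],
    [0, 0, -0.11],
    [0, 0, -0.11],
    [-0.02, 0, -0.11],
    [-0.04, 0.0, -0.11],
    [-0.06, 0.0, -0.11],
    [-0.08, 0.02, -0.11],
    [-0.1, 0.04, -0.11],
    [-0.11, 0.06, -0.11],
    [-0.11, 0.06, -0.11],
    [-0.11, 0.06, -0.11],
    [-0.11, 0.06, -0.11],
    [-0.11, 0.06, -0.11],
  ],
  grip=[1, 1, 1, 1, 1, 1, 1, 1, 1, 1, 1, 1, 1, 1, 1],
)

```text
clock: 6.3
tool_pos: [0.5026, -0.1653, 0.2996]
eef_rot: [0.774, 0.633, -0.0, -0.0]
contact_force: [-0.2, 0.3, -2.9]
opening: 0.742
finger_force: 24.9
```

```bash
cat >> h.py <<'E'
def back(p,uv,z):
    a=(np.atleast_2d(uv)-[p['cx'],p['cy']])/[p['fx'],p['fy']];rr=a.copy()
    for _ in range(20): rr=a/(1+p['k1']*(rr**2).sum(1))[:,None]
    d=R.from_quat(p['orientation']).apply(np.c_[rr[:,0],-rr[:,1],-np.ones(len(rr))])
    return p['eye']+d*((z-p['eye'][2])/d[:,2])[:,None]
E
python3 - <<'E'
from h import *
# foot yaw/centre from top and scene masks
for c in ['top','scene']:
    im=cams.snapshot(c);cv2.imwrite(f'pics/{c}1.png',im[:,:,::-1])
    p=cams.camera_params(c)
    pl(c,['mug_center','mug_handle','hook_seat','hook_tip'])
w=cv2.cvtColor(cv2.imread('pics/top0.png'),cv2.COLOR_BGR2GRAY)
p=cams.camera_params('scene')
g=cv2.imread('pics/scene0.png').astype(int)
m=((g.max(2)<85)&(g.max(2)-g.min(2)<25)).astype('uint8')
n,l,st,ce=cv2.connectedComponentsWithStats(m)
k=[i for i in range(1,n) if 200<ce[i][0]<300 and 280<ce[i][1]<370 and st[i][4]>150]
for i in k:
    ys,xs=np.nonzero(l==i);P=back(p,np.c_[xs,ys],0.008)[:,:2]
    print(st[i],cv2.minAreaRect(P.astype('float32')*1000))
rel()
E
```

```text
top mug_center [([0.5004, -0.1646, 0.2851], 0.54), ([0.3768, 0.1878, 0.0037], 0.18)]
top mug_handle []
top hook_seat [([0.7535, -0.2921, 0.1356], 0.95), ([0.5384, -0.3422, 0.1977], 0.61), ([0.2712, -0.4017, 0.1328], 0.42)]
top hook_tip [([0.5139, -0.3384, 0.2162], 0.67), ([0.7391, -0.2898, 0.1448], 0.58), ([0.2531, -0.4079, 0.1433], 0.49)]
scene mug_center [([0.5022, -0.1689, 0.2823], 0.59)]
scene mug_handle [([0.4972, -0.2115, 0.288], 0.96)]
scene hook_seat [([0.7473, -0.2939, 0.1347], 0.9), ([0.5374, -0.3442, 0.1979], 0.78), ([0.2699, -0.4036, 0.1338], 0.7)]
scene hook_tip [([0.2517, -0.4084, 0.1438], 0.87), ([0.7337, -0.2946, 0.1486], 0.75), ([0.5155, -0.3395, 0.214], 0.57)]
[262 253  62  60 154] ((577.16064453125, -202.5032958984375), (40.72870635986328, 245.01202392578125), 85.8293228149414)
[ 216  291   64   74 1034] ((582.640869140625, -349.88427734375), (97.35562896728516, 185.65213012695312), 80.81253051757812)
t 6.8 tcp [ 0.5028 -0.1653  0.2997] F [ 0.1 -0.2 -1.6] open 0.741
```

```bash
python3 - <<'E'
from h import *
m=down(-9.5)
rel(([.4806,-.2864,.30],m),([.4806,-.2864,.2237],m),([.5447,-.2971,.2237],m))
E
```

```text
t 6.8 tcp [ 0.5028 -0.1653  0.2997] F [ 0.1 -0.2 -1.6] open 0.741
turn [-0.0, 0.0001, -0.0313] trans [-0.1231, 0.0019, -0.0003]
turn [-0.0, 0.0001, -0.0313] trans [-0.1231, 0.002, 0.076]
turn [-0.0, 0.0001, -0.0313] trans [-0.121, 0.0669, 0.076]
```

Move to the pose in front of the hook and look before threading.

Request:
jog_arm(
  turn=[
    [0, 0, -0.03],
    [0, 0, -0.03],
    [0, 0, -0.03],
    [0, 0, -0.03],
    [0, 0, -0.03],
    [0, 0, -0.03],
    [0, 0, -0.03],
    [0, 0, -0.03],
    [0, 0, -0.03],
  ],
  translation=[
    [-0.03, 0, 0],
    [-0.07, 0, 0],
    [-0.11, 0.002, 0],
    [-0.123, 0.002, 0.01],
    [-0.123, 0.002, 0.04],
    [-0.123, 0.002, 0.065],
    [-0.123, 0.002, 0.076],
    [-0.123, 0.002, 0.076],
    [-0.123, 0.002, 0.076],
  ],
  grip=[1, 1, 1, 1, 1, 1, 1, 1, 1],
)

```text
clock: 7.92
tool_pos: [0.4815, -0.2862, 0.2246]
eef_rot: [0.763, 0.646, 0.0, 0.001]
contact_force: [0.5, -0.2, -1.8]
opening: 0.737
finger_force: 24.9
```

```bash
python3 - <<'E'
from h import *
for c in ['scene','wrist']:
    im=cams.snapshot(c);cv2.imwrite(f'pics/{c}2.png',im[:,:,::-1])
    pl(c,['mug_center','mug_handle','hook_seat','hook_tip'])
a=cv2.resize(cv2.imread('pics/scene2.png')[230:350,170:330],None,fx=5,fy=5,interpolation=3)[:600]
b=cv2.imread('pics/wrist2.png')
cv2.imwrite('pics/c2.png',a)
E
```

```text
scene mug_center [([0.4817, -0.291, 0.2058], 0.73)]
scene mug_handle [([0.4752, -0.332, 0.2125], 0.75)]
scene hook_seat [([0.7477, -0.2917, 0.1334], 0.89), ([0.2686, -0.4002, 0.1353], 0.74)]
scene hook_tip [([0.5129, -0.3374, 0.2131], 0.73), ([0.7342, -0.2942, 0.1502], 0.68), ([0.248, -0.4064, 0.1475], 0.61), ([0.5761, 0.3863, 0.0034], 0.17)]
wrist mug_center [([0.4815, -0.2919, 0.2097], 0.83)]
wrist mug_handle [([0.4774, -0.337, 0.2123], 0.62)]
wrist hook_seat [([0.5349, -0.3436, 0.1954], 0.74)]
wrist hook_tip [([0.5109, -0.3359, 0.22], 0.66)]
```

View pics/c2.png

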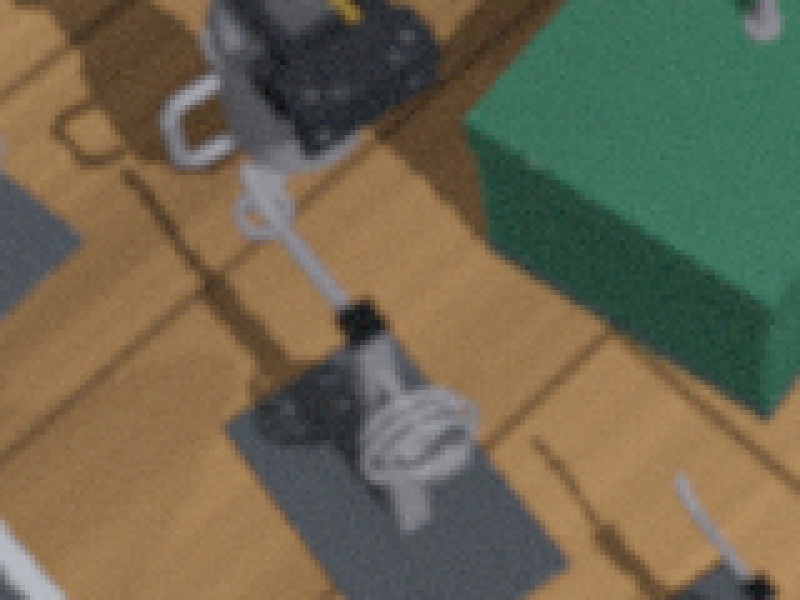

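View pics/wrist2.png

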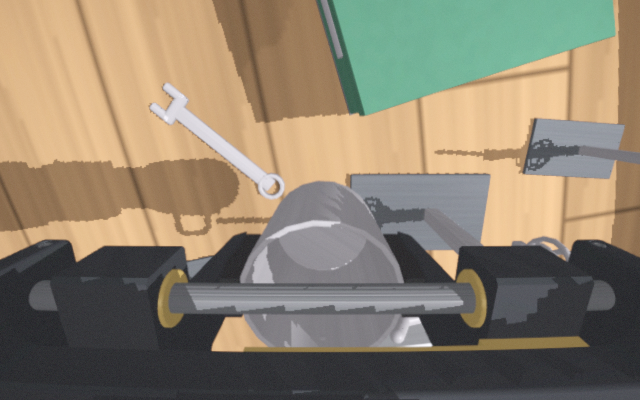

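The crop shows the handle opening at (205,130) in line with the hook tip at (262,180). The wrist view shows the mug gripped squarely, at (322,285). The lateral error is about 2 mm, so thread now.

Request:
jog_arm(
  turn=[
    [0, 0, 0],
    [0, 0, 0],
    [0, 0, 0],
    [0, 0, 0],
    [0, 0, 0],
    [0, 0, 0],
    [0, 0, 0],
  ],
  translation=[
    [0, 0.012, 0],
    [0, 0.024, 0],
    [0, 0.036, 0],
    [0, 0.048, 0],
    [0, 0.06, 0],
    [0, 0.062, 0],
    [0, 0.062, 0],
  ],
  grip=[1, 1, 1, 1, 1, 1, 1],
)

```text
clock: 9.3
tool_pos: [0.5416, -0.2966, 0.2236]
eef_rot: [0.764, 0.646, -0.0, -0.0]
contact_force: [-0.5, 0.5, -1.8]
opening: 0.746
finger_force: 24.9
```

Request:
jog_arm(
  turn=[
    [0, 0, 0],
    [0, 0, 0],
    [0, 0, 0],
    [0, 0, 0],
    [0, 0, 0],
  ],
  translation=[
    [0, 0, 0.008],
    [0, 0, 0.016],
    [0, 0, 0.021],
    [0, 0, 0.023],
    [0, 0, 0.023],
  ],
  grip=[1, 1, 1, 1, 1],
)

```text
clock: 9.93
tool_pos: [0.5418, -0.2966, 0.2006]
eef_rot: [0.764, 0.646, -0.0, -0.0]
contact_force: [0.1, 0.2, -0.9]
opening: 0.744
finger_force: 24.9
```

```bash
python3 - <<'E'
from h import *
for c in ['scene','top']:
    im=cams.snapshot(c);cv2.imwrite(f'pics/{c}3.png',im[:,:,::-1])
    pl(c,['mug_center','mug_handle'])
a=cv2.resize(cv2.imread('pics/scene3.png')[230:350,170:330],None,fx=5,fy=5,interpolation=3)[:600]
cv2.imwrite('pics/c3.png',a)
rel()
E
```

```text
scene mug_center [([0.5407, -0.2996, 0.1799], 0.63)]
scene mug_handle [([0.5361, -0.3426, 0.1861], 0.87)]
top mug_center [([0.541, -0.2992, 0.185], 0.53)]
top mug_handle []
t 10.22 tcp [ 0.5419 -0.2967  0.2009] F [-0.4 -0.9 -2.1] open 0.741
```

View pics/c3.png

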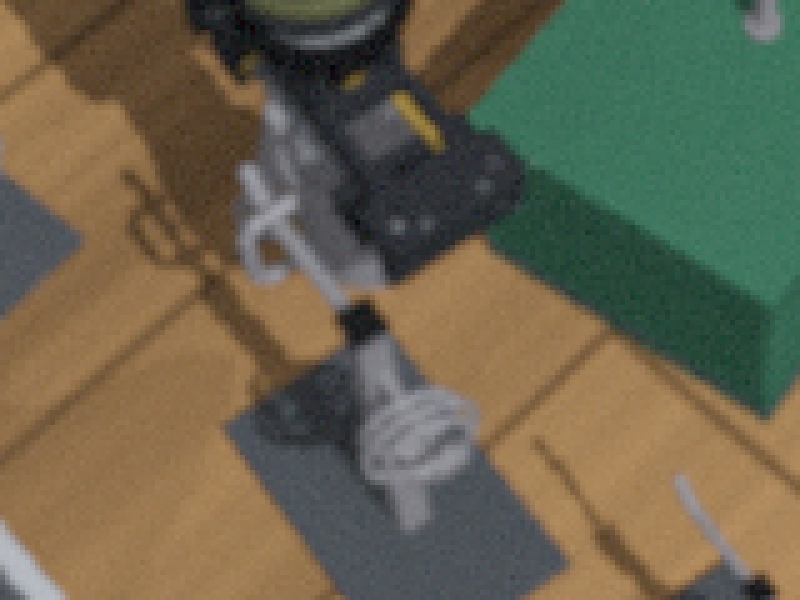

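The crop shows the handle's top bar over the hook at (275,212), with the upturned tip at (247,175) in front. I'll seat it and tilt the mug about the hook, so that it swings little on release.

Request:
jog_arm(
  turn=[
    [0, 0, 0],
    [0, -0.15, 0],
    [0, -0.3, 0],
    [0, -0.45, 0],
    [0, -0.6, 0],
    [0, -0.6, 0],
    [0, -0.6, 0],
  ],
  translation=[
    [0, 0, 0.002],
    [-0.001, 0, 0.0085],
    [-0.004, 0, 0.0145],
    [-0.007, 0, 0.021],
    [-0.0115, 0, 0.0265],
    [-0.0115, 0, 0.0265],
    [-0.0115, 0, 0.0265],
  ],
  grip=[1, 1, 1, 1, 1, 1, 1],
)

```text
clock: 11.1
tool_pos: [0.5398, -0.3089, 0.1747]
eef_rot: [0.73, 0.616, -0.225, 0.19]
contact_force: [0.1, -0.9, -1.5]
opening: 0.749
finger_force: 24.9
```

Request:
jog_arm(
  turn=[
    [0, 0, 0],
    [0, 0, 0],
    [0, 0, 0],
    [0, 0, 0],
    [0, 0, 0],
    [0, 0, 0],
    [0, 0, 0],
    [0, 0, 0],
  ],
  translation=[
    [0, 0, 0.001],
    [0, 0, 0.001],
    [0, 0, 0.001],
    [0, 0, 0.001],
    [0, 0, 0.001],
    [0, 0, 0.001],
    [0, 0, 0.001],
    [0, 0, 0.001],
  ],
  grip=[1, 1, 0.2, 0.1, 0, 0, 0, 0],
  force=5,
)

```text
clock: 12.1
tool_pos: [0.5398, -0.3085, 0.1734]
eef_rot: [0.729, 0.617, -0.226, 0.191]
contact_force: [-0.2, -0.1, 0.4]
opening: 1.0
finger_force: 0.0
```

Request:
jog_arm(
  turn=[
    [0, 0, 0],
    [0, 0, 0],
    [0, 0, 0],
    [0, 0, 0],
    [0, 0.15, 0],
    [0, 0.3, 0],
    [0, 0.45, 0],
    [0, 0.6, 0],
    [0, 0.6, 0],
  ],
  translation=[
    [0, 0, -0.02],
    [0, 0, -0.05],
    [0, 0, -0.09],
    [0, 0, -0.13],
    [0, 0, -0.15],
    [0, 0, -0.16],
    [0, 0, -0.16],
    [0, 0, -0.16],
    [0, 0, -0.16],
  ],
  grip=[0, 0, 0, 0, 0, 0, 0, 0, 0],
)

```text
clock: 13.22
tool_pos: [0.5537, -0.2232, 0.3064]
eef_rot: [0.766, 0.643, -0.001, 0.001]
contact_force: [-0.3, -0.7, -0.3]
opening: 1.002
finger_force: 0.0
```

```bash
python3 - <<'E'
from h import *
for c in ['scene','top']:
    im=cams.snapshot(c);cv2.imwrite(f'pics/{c}4.png',im[:,:,::-1])
    pl(c,['mug_center','mug_handle','lid_handle','lid_hinge','toolbox'])
g=cv2.imread('pics/top4.png').astype(int)
m=((g[:,:,1]>g[:,:,2]+20)&(g[:,:,1]>g[:,:,0]+8)).astype('uint8')
n,l,st,ce=cv2.connectedComponentsWithStats(m);k=1+np.argmax(st[1:,4])
a=cv2.imread('pics/scene4.png')[180:360,170:410]
cv2.imwrite('pics/c4.png',cv2.resize(a,None,fx=3.3,fy=3.3,interpolation=3))
m=down(8)
rel(([.584,-.018,.30],m),([.584,-.018,.173],m))
E
```

```text
scene mug_center [([0.5367, -0.34, 0.1426], 0.66)]
scene mug_handle [([0.5356, -0.3543, 0.1907], 0.64)]
scene lid_handle [([0.5854, -0.0145, 0.1691], 0.85), ([0.5382, -0.3362, 0.1419], 0.59)]
scene lid_hinge [([0.4947, -0.0311, 0.1034], 0.93)]
scene toolbox [([0.5847, -0.0193, 0.0029], 0.65)]
top mug_center []
top mug_handle [([0.407, 0.3701, 0.001], 0.64)]
top lid_handle [([0.5831, -0.0211, 0.1728], 0.66)]
top lid_hinge [([0.4977, -0.0329, 0.1033], 0.97)]
top toolbox [([0.5829, -0.0175, 0.0006], 0.71)]
t 13.82 tcp [ 0.5549 -0.2191  0.3054] F [ 0.4 -0.3 -0.1] open 1.003
turn [-0.0001, 0.0003, -0.3059] trans [0.2031, -0.0046, 0.0054]
turn [-0.0001, 0.0003, -0.3059] trans [0.2032, -0.0046, 0.1324]
```

View pics/c4.png

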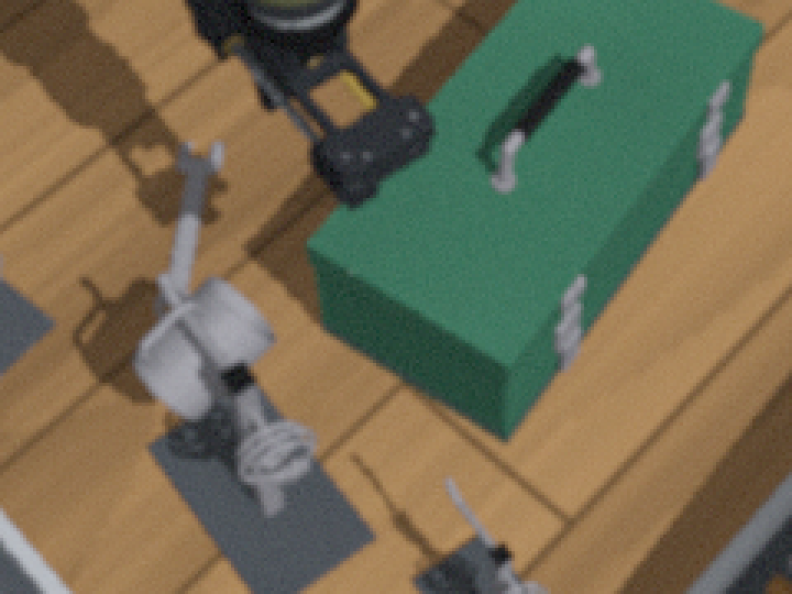

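The crop shows the mug hanging by its handle on the large stand's hook at (190,320), with the gripper free and the lid handle clear at (550,110). Next is the lid handle.

Request:
jog_arm(
  turn=[
    [0, 0, -0.06],
    [0, 0, -0.12],
    [0, 0, -0.2],
    [0, 0, -0.28],
    [0, 0, -0.314],
    [0, 0, -0.314],
    [0, 0, -0.314],
    [0, 0, -0.314],
    [0, 0, -0.314],
  ],
  translation=[
    [0.03, 0, 0],
    [0.08, -0.002, 0],
    [0.13, -0.004, 0],
    [0.18, -0.005, 0.02],
    [0.203, -0.005, 0.06],
    [0.203, -0.005, 0.1],
    [0.203, -0.005, 0.12],
    [0.203, -0.005, 0.12],
    [0.203, -0.005, 0.12],
  ],
  grip=[0, 0, 0, 0, 0, 0, 0, 0, 0],
  force=40,
)

```text
clock: 14.95
tool_pos: [0.5844, -0.0184, 0.1864]
eef_rot: [0.653, 0.757, 0.001, 0.001]
contact_force: [0.2, 1.0, 1.2]
opening: 1.001
finger_force: 0.0
```

```bash
python3 - <<'E'
from h import *
im=cams.snapshot('wrist');cv2.imwrite('pics/w5.png',im[:,:,::-1])
pl('wrist',['lid_handle','lid_hinge','toolbox'])
g=im.astype(int);m=((g[:,:,1]>g[:,:,0]+20)&(g[:,:,1]>g[:,:,2]+8))
print(proj('wrist',[[.584,-.018,.173]]), m.mean())
rel(([.584,-.018,.173],down(8.5)));print(np.round(r.get_state()['q'],2))
# box yaw from the top picture: hinge edge/outline of lid
p=cams.camera_params('top');t=cv2.imread('pics/top0.png').astype(int)
m=((t[:,:,1]>t[:,:,2]+15)&(t[:,:,1]>t[:,:,0]+5)).astype('uint8')
m=cv2.morphologyEx(m,cv2.MORPH_OPEN,np.ones((5,5)))
n,l,st,ce=cv2.connectedComponentsWithStats(m);k=[i for i in range(1,n) if abs(ce[i][0]-325)<30 and abs(ce[i][1]-187)<30]
for i in k:
    ys,xs=np.nonzero(l==i);P=back(p,np.c_[xs,ys],.135)[:,:2];print(st[i],cv2.minAreaRect(P.astype('float32')*1000))
E
```

```text
wrist lid_handle [([0.5836, -0.0172, 0.1748], 0.68)]
wrist lid_hinge [([0.4915, -0.0302, 0.106], 0.83)]
wrist toolbox [([0.5874, -0.0238, 0.0022], 0.89)]
[[320.81935241 254.15351674]] 0.32890625
t 15.15 tcp [ 0.5842 -0.0185  0.1865] F [-0.7  0.4 -0.7] open 0.998
turn [0.002, 0.0003, -0.0016] trans [0.0006, -0.0002, 0.0135]
[ 0.16  0.74 -0.37  1.76  0.38  0.71 -0.26]
[ 265  149  122   72 5907] ((581.3988647460938, -19.955886840820312), (189.24148559570312, 382.20953369140625), 8.551581382751465)
```

View pics/w5.png

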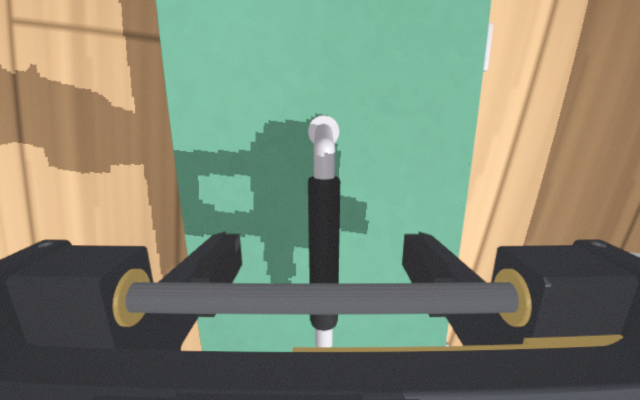

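The bar runs vertically at column 323, midway between the fingers, and the box yaw is 8.55°. Descend and grip.

Request:
jog_arm(
  turn=[
    [0, 0, 0],
    [0, 0, 0],
    [0, 0, 0],
    [0, 0, 0],
    [0, 0, 0],
    [0, 0, 0],
    [0, 0, 0],
    [0, 0, 0],
    [0, 0, 0],
    [0, 0, 0],
  ],
  translation=[
    [0, 0, 0.008],
    [0, 0, 0.0135],
    [0, 0, 0.0135],
    [0, 0, 0.0135],
    [0, 0, 0.0135],
    [0, 0, 0.0135],
    [0, 0, 0.0135],
    [0, 0, 0.0135],
    [0, 0, 0.0135],
    [0, 0, 0.0135],
  ],
  grip=[0, 0, 1, 1, 1, 1, 1, 1, 1, 1],
  force=40,
)

```text
clock: 16.4
tool_pos: [0.5854, -0.0182, 0.1723]
eef_rot: [0.653, 0.757, 0.002, 0.001]
contact_force: [4.3, -0.2, -2.0]
opening: 0.16
finger_force: 39.5
```

Request:
jog_arm(
  turn=[
    [-0.05, 0, 0],
    [-0.1, 0, 0],
    [-0.196, 0, 0],
    [-0.295, 0, 0],
    [-0.393, 0, 0],
    [-0.393, 0, 0],
    [-0.393, 0, 0],
  ],
  translation=[
    [0, -0.0035, -0.0044],
    [0, -0.0072, -0.0087],
    [0, -0.015, -0.0162],
    [0, -0.0237, -0.0232],
    [0, -0.0329, -0.0293],
    [0, -0.0329, -0.0293],
    [0, -0.0329, -0.0293],
  ],
  grip=[1, 1, 1, 1, 1, 1, 1],
)

```text
clock: 17.27
tool_pos: [0.5555, -0.0228, 0.2]
eef_rot: [0.641, 0.746, 0.132, 0.12]
contact_force: [6.2, 7.2, 2.3]
opening: 0.157
finger_force: 39.6
```

```bash
python3 - <<'E'
from h import *
rel();s=r.get_state();print(np.round(s['q'],2),np.round(s['moment'],2),s['finger_force'])
E
```

```text
t 17.27 tcp [ 0.5555 -0.0228  0.2   ] F [6.2 7.2 2.3] open 0.157
[ 0.18  0.62 -0.32  2.15  1.37  0.16 -1.23] [ 1.4  -1.17  0.41] 39.557825066149235
```

```bash
cat >> h.py <<'E'
def lid(degs,tilt=None):
    h=np.array([.496,-.0316,.105]);u=np.array([np.cos(np.radians(8.55)),np.sin(np.radians(8.55)),0])
    s=r.get_state();d=np.array(s['tool_pos'])-h
    print('lid now',np.degrees(np.arctan2(d[2],d@u))-37.07,'rad',np.hypot(d[2],d@u), 'side',d@np.cross([0,0,1],u))
    print('q',np.round(s['q'],2),'M',np.round(s['moment'],2))
    m0=R.from_quat(s['eef_rot']);z=m0.as_matrix()[:,2];print('tilt',np.degrees(np.arctan2(z@u,-z[2])))
    T=[]
    for a in degs:
        b=np.radians(a+37.07);T.append((h+.1128*(np.cos(b)*u+[0,0,np.sin(b)]),m0))
    rel(*T)
E
python3 -c "
from h import *
lid([25,30,35,40,45])"
```

```text
lid now 20.59906671689454 rad 0.1124396434683945 side -9.581484771404153e-05
q [ 0.18  0.62 -0.32  2.15  1.37  0.16 -1.23] M [ 1.4  -1.17  0.41]
tilt 20.51196246471051
t 17.27 tcp [ 0.5555 -0.0228  0.2   ] F [6.2 7.2 2.3] open 0.157
turn [0.0, 0.0, 0.0] trans [0.0, -0.0052, -0.0069]
turn [0.0, 0.0, 0.0] trans [0.0, -0.012, -0.014]
turn [0.0, 0.0, 0.0] trans [-0.0, -0.0195, -0.0204]
turn [0.0, 0.0, 0.0] trans [-0.0001, -0.0274, -0.0262]
turn [0.0, 0.0, 0.0] trans [-0.0001, -0.0359, -0.0313]
```

Request:
jog_arm(
  turn=[
    [0, 0, 0],
    [0, 0, 0],
    [0, 0, 0],
    [0, 0, 0],
    [0, 0, 0],
    [0, 0, 0],
  ],
  translation=[
    [0, -0.0025, -0.0035],
    [0, -0.0052, -0.0069],
    [0, -0.0085, -0.0105],
    [0, -0.012, -0.014],
    [0, -0.012, -0.014],
    [0, -0.012, -0.014],
  ],
  grip=[1, 1, 1, 1, 1, 1],
)

```text
clock: 18.02
tool_pos: [0.5381, -0.0253, 0.2079]
eef_rot: [0.642, 0.747, 0.13, 0.119]
contact_force: [5.2, 10.5, -2.1]
opening: 0.157
finger_force: 39.8
```

```bash
python3 -c "
from h import *
lid([35,40,45])"
```

```text
lid now 30.447346590269696 rad 0.1114021972831931 side -4.765342816051462e-05
q [ 0.19  0.59 -0.32  2.19  1.38  0.15 -1.24] M [ 1.84 -0.88  0.56]
tilt 20.27767487890797
t 18.02 tcp [ 0.5381 -0.0253  0.2079] F [ 5.2 10.5 -2.1] open 0.157
turn [0.0, 0.0, 0.0] trans [0.0, -0.0059, -0.0068]
turn [0.0, 0.0, 0.0] trans [-0.0, -0.0139, -0.0126]
turn [0.0, 0.0, 0.0] trans [-0.0, -0.0223, -0.0176]
```

Request:
jog_arm(
  turn=[
    [0, 0, 0],
    [0, 0, 0],
    [0, 0, 0],
    [0, 0, 0],
    [0, 0, 0],
    [0, 0, 0],
    [0, 0, 0],
    [0, 0, 0],
  ],
  translation=[
    [0, -0.003, -0.0035],
    [0.0005, -0.0059, -0.0068],
    [0.001, -0.0099, -0.0098],
    [0.001, -0.0139, -0.0126],
    [0.001, -0.0181, -0.0152],
    [0.001, -0.0223, -0.0176],
    [0.001, -0.0223, -0.0176],
    [0.001, -0.0223, -0.0176],
  ],
  grip=[1, 1, 1, 1, 1, 1, 1, 1],
)

```text
clock: 19.02
tool_pos: [0.5066, -0.03, 0.2134]
eef_rot: [0.643, 0.747, 0.125, 0.116]
contact_force: [2.4, 8.1, -19.2]
opening: 0.147
finger_force: 41.0
```

```bash
python3 - <<'E'
from h import *
lid([45])
for c in ['scene','top']:
    im=cams.snapshot(c);cv2.imwrite(f'pics/{c}6.png',im[:,:,::-1])
    pl(c,['lid_handle','mug_center','mug_handle','tool_pot','chuck','tape','spanner'])
cv2.imwrite('pics/c6.png',cv2.resize(cv2.imread('pics/scene6.png')[100:350,150:470],None,fx=2.4,fy=2.4,interpolation=3))
lid([45])
E
```

```text
lid now 47.29529959201661 rad 0.10889132155067989 side -1.3167257460283591e-05
q [ 0.19  0.55 -0.3   2.26  1.53  0.13 -1.4 ] M [1.33 0.55 0.43]
tilt 19.62516464921652
t 19.02 tcp [ 0.5066 -0.03    0.2134] F [  2.4   8.1 -19.2] open 0.147
turn [0.0, 0.0, 0.0] trans [-0.0, 0.0057, -0.0015]
scene lid_handle [([0.5035, -0.0273, 0.2134], 0.82)]
scene mug_center [([0.5375, -0.3318, 0.1407], 0.66)]
scene mug_handle [([0.3762, -0.2319, -0.0012], 0.75), ([0.5363, -0.3532, 0.1903], 0.56)]
scene tool_pot [([0.5023, -0.0278, 0.2137], 0.67), ([0.5753, 0.3849, 0.0013], 0.58)]
scene chuck [([0.3779, 0.1903, 0.0015], 0.4)]
scene tape [([0.4047, 0.368, 0.0003], 0.87)]
scene spanner [([0.3733, -0.2338, 0.0019], 0.78)]
top lid_handle [([0.5004, -0.0324, 0.2141], 0.71)]
top mug_center [([0.5406, -0.3311, 0.1477], 0.6)]
top mug_handle [([0.5809, -0.348, -0.0038], 0.65)]
top tool_pot [([0.5774, 0.3853, 0.0024], 0.56), ([0.3788, 0.1867, 0.004], 0.3)]
top chuck [([0.3748, 0.1833, 0.0016], 0.76)]
top tape [([0.4052, 0.3686, -0.0001], 0.55), ([0.537, -0.3285, 0.1449], 0.5)]
top spanner [([0.3727, -0.2323, -0.0041], 0.67), ([0.5369, -0.3396, 0.1981], 0.21)]
lid now 47.26075165009008 rad 0.10888904228109215 side 3.5993205686609555e-06
q [ 0.19  0.55 -0.3   2.26  1.53  0.13 -1.4 ] M [1.41 0.55 0.48]
tilt 19.627791187882664
t 19.82 tcp [ 0.5066 -0.03    0.2134] F [  2.7   8.6 -18.9] open 0.149
turn [0.0, 0.0, 0.0] trans [-0.0, 0.0057, -0.0016]
```

View pics/c6.png

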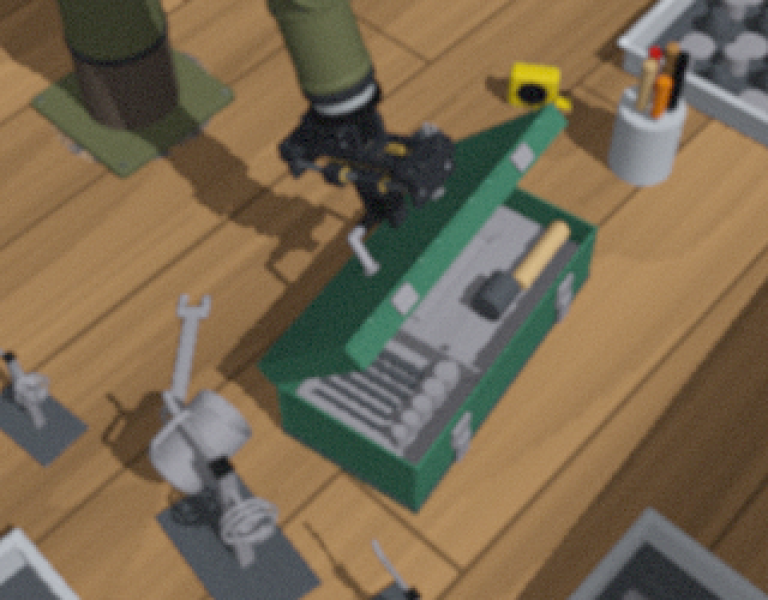

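The crop shows the lid open with the gripper on its handle, and the mug still hanging at (195,440). The goods are where they were. The lid's far-edge corners are at crop (362,367) and (566,122) for the lower edge, and (347,348) and (553,110) for the upper. I'll get the true lid angle from these, since the radius shows some slip.

```bash
python3 - <<'E'
from h import *
u=np.array([np.cos(np.radians(8.55)),np.sin(np.radians(8.55)),0]);v=np.cross([0,0,1],u);h=np.array([.496,-.0316,.105]);z=np.array([0,0,1.])
def pts(a,zz=(0,.03)):
    a=np.radians(a);e=np.cos(a)*u+np.sin(a)*z;n=-np.sin(a)*u+np.cos(a)*z
    return np.array([h+.18*e+k*n+s*.19*v for k in zz for s in(-1,1)])
print('obs lower L,R upper L,R',np.round(np.array([[362,367],[566,122],[347,348],[553,110]])/2.4+[150,100],1).tolist())
for a in range(40,55,2): print(a,proj('scene',pts(a)).round(1).tolist())
# automatic: match the render mask of the lid's outer faces against green edges
g=cv2.imread('pics/scene6.png').astype(np.float32);gy=cv2.GaussianBlur(g,(0,0),1.2)
mag=np.hypot(cv2.Sobel(gy,-1,1,0),cv2.Sobel(gy,-1,0,1)).sum(2)
for a in np.arange(38,56,1.):
    P=pts(a);t=np.linspace(.03,.97,200)[:,None];sc=[]
    for i,j in((0,1),(2,3)):
        q=proj('scene',P[i]*(1-t)+P[j]*t).astype(np.float32);sc.append(cv2.remap(mag,q[:,:1],q[:,1:],1).mean())
    print(a,np.round(sc))
E
```

```text
obs lower L,R upper L,R [[300.8, 252.9], [385.8, 150.8], [294.6, 245.0], [380.4, 145.8]]
40 [[308.4, 261.7], [390.3, 158.8], [301.2, 252.2], [384.8, 149.8]]
42 [[306.9, 259.8], [389.1, 157.0], [299.3, 250.2], [383.3, 148.0]]
44 [[305.3, 257.8], [387.9, 155.1], [297.4, 248.2], [381.8, 146.1]]
46 [[303.6, 255.8], [386.6, 153.2], [295.5, 246.2], [380.2, 144.3]]
48 [[301.9, 253.8], [385.2, 151.4], [293.5, 244.2], [378.5, 142.6]]
50 [[300.1, 251.8], [383.8, 149.6], [291.4, 242.2], [376.8, 140.8]]
52 [[298.3, 249.8], [382.3, 147.8], [289.3, 240.3], [375.1, 139.1]]
54 [[296.4, 247.8], [380.8, 146.0], [287.2, 238.4], [373.3, 137.4]]
38.0 [127. 228.]
39.0 [120. 249.]
40.0 [103. 189.]
41.0 [ 88. 112.]
42.0 [81. 68.]
43.0 [81. 58.]
44.0 [87. 61.]
45.0 [89. 86.]
46.0 [135. 148.]
47.0 [217. 247.]
48.0 [252. 311.]
49.0 [202. 240.]
50.0 [126. 102.]
51.0 [74. 38.]
52.0 [59. 41.]
53.0 [59. 52.]
54.0 [76. 72.]
55.0 [126. 100.]
```

Image and kinematics agree on about 47.5°, so ease back about 2.5°.

Request:
jog_arm(
  turn=[
    [0, 0, 0],
    [0, 0, 0],
    [0, 0, 0],
    [0, 0, 0],
    [0, 0, 0],
  ],
  translation=[
    [0, 0.0015, 0.0008],
    [0, 0.003, 0.0016],
    [0, 0.0045, 0.0024],
    [0, 0.0045, 0.0024],
    [0, 0.0045, 0.0024],
  ],
  grip=[1, 1, 1, 1, 1],
)

```text
clock: 20.45
tool_pos: [0.5112, -0.0293, 0.2129]
eef_rot: [0.643, 0.747, 0.125, 0.116]
contact_force: [0.6, 7.8, -12.8]
opening: 0.15
finger_force: 40.5
```

```bash
cat > ang.py <<'E'
from h import *
lid([45])
u=np.array([np.cos(np.radians(8.55)),np.sin(np.radians(8.55)),0]);v=np.cross([0,0,1],u);h=np.array([.496,-.0316,.105]);z=np.array([0,0,1.])
def pts(a):
    a=np.radians(a);e=np.cos(a)*u+np.sin(a)*z;n=-np.sin(a)*u+np.cos(a)*z
    return np.array([h+.18*e+k*n+s*.19*v for k in (0,.03) for s in(-1,1)])
for c in ['scene','top']:
    g=cams.snapshot(c)[:,:,::-1].astype(np.float32)
    mag=np.hypot(*[cv2.Sobel(cv2.GaussianBlur(g,(0,0),1.2),-1,i,1-i) for i in(0,1)]).sum(2)
    A=np.arange(40,54,.5);S=[]
    for a in A:
        P=pts(a);t=np.linspace(.03,.97,200)[:,None]
        q=[proj(c,P[i]*(1-t)+P[i+1]*t).astype(np.float32) for i in(0,2)]
        S.append([cv2.remap(mag,k[:,:1],k[:,1:],1).mean() for k in q])
    S=np.array(S);print(c,A[S.argmax(0)],S.max(0).round(),A[S.sum(1).argmax()])
pl('scene',['mug_center'])
E
python3 ang.py
```

```text
lid now 44.82377554861534 rad 0.1089427899372342 side -1.1961912551226963e-05
q [ 0.18  0.56 -0.29  2.25  1.48  0.13 -1.35] M [1.32 1.07 0.5 ]
tilt 19.627740612115485
t 20.45 tcp [ 0.5112 -0.0293  0.2129] F [  0.6   7.8 -12.8] open 0.15
turn [0.0, 0.0, 0.0] trans [-0.0, 0.0015, -0.0036]
scene [45.5 45.5] [249. 286.] 45.5
top [53.5 45.5] [271. 278.] 45.5
scene mug_center [([0.5412, -0.3323, 0.1433], 0.86), ([0.378, 0.1892, 0.0002], 0.56)]
```

The lid is at 44.8–45.5° by both cameras and the kinematics, held steady, and the mug is hanging. Handing in.

```bash
python3 -c "
from plant import r
print(r.finish_job())"
```

```text
the job is handed in; nothing more can be done
None
```

The mug hangs by its handle on the largest stand's hook, and the gripper is holding the lid open at about 45° (44.8–45.5° measured). The goods were where they started at the last check, and I handed the job in at about 21 s. The hand-in gave no verdict.

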